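Close the label printer and feed a label

TASK

A new roll has just been loaded into the label printer. Push its cover shut with the fingertips until the catch holds it fully closed, and only then press the feed key (the large oblong one) all the way down for a moment and let it come up again. Be gentle: do not shove, tip or lift the printer, and leave the two round keys and the things around the printer alone.

Things in the scene. Friction and masses are not known exactly. Their poses are not given: they have to be found in the camera images.
- label_printer: Grey desktop label printer, loose on the bench, 1.4 kg, 150 mm wide (y), 220 deep (x), 114 high with cover shut. Origin: centre of its underside; x points to its rear (away from the keys), y to its left, z up. The front 54 mm (x -110 to -56) is a console 90 mm high whose dark top panel carries three white keys in a row; behind it is the well with the loaded roll, whose top is 79 mm high
- cover (a joint): Hinge of the grey cover, rad: 0 shut, grows as it opens up and back, at most 1.35. The hinge holds the cover at any angle; 1 to 2 N at its front edge moves it. Over the last 14 mm before shut (at the front edge) a spring catch must be overcome, about 6 N in all; past it the cover snaps down and is held at 0 on rubber buffers, which give about 1 mm under 6 N (slightly negative values)
- cover_front_top (a point): Place to press: on the cover's flat outer face, midway across, 120 mm from the hinge line; 114.5 mm above the bench when shut. Axes of the cover: z out of that face, x from front edge to hinge. The cover is a shell 150 mm wide reaching 160 mm from the hinge line; the flat face lies 24 mm off the hinge line (on top when shut) and ends 134 mm from it, then slopes to the front edge
- cover_hinge (a point): middle of the cover's hinge line, which runs along the printer's y; 104 mm behind the printer's centre, 90.5 mm above the bench
- feed_key_top (a point): centre of the top face of the feed key: white oblong, 42 mm (y) by 20 mm (x), left end of the key row, 97.5 mm above the bench, standing 6 mm proud of the panel. Key axes as the printer's
- feed_key (a joint): travel of the feed key in m: 0 up, 0.004 fully down; spring-loaded straight down, 1.5 N to start and 3.5 N at the bottom; comes up by itself
- pause_key_top (a point): centre of the top of the pause key: round, white, 16 mm across, 58 mm to the right of the feed key, same height; to be left alone
- pause_key (a joint): travel of the pause key in m, 0 up, to 0.004 down
- power_key_top (a point): centre of the top of the power key: round, white, 16 mm across, 32 mm to the right of the pause key, same height; to be left alone
- power_key (a joint): travel of the power key in m, 0 up, to 0.004 down
- spare_roll: spare white label roll standing on end beside the printer, 62 mm across, 50 mm high, origin at the centre of its underside; to be left alone
- tub: round screw-lid tub on the other side of the printer, 66 mm across, 70 mm high, origin at the centre of its underside; to be left alone
- marker: felt marker lying on the bench in front of the printer, 135 mm long (y), 18 mm wide, 20 mm high, origin at the centre of its underside; to be left alone

How it is judged:
By the outcome, as a careful person would: the job done as asked, in the order asked, and still so for the second after the job is handed in, with the robot touching nothing.
It also fails if it takes over 42 s, if anything falls off the work surface, if the arm or the gripper's body presses on something with over 40 N, if the wrist force passes 120 N, or if a joint passes its speed limit or range.

ROBOT

A 7-joint arm with a two-finger parallel gripper is mounted at the origin on the work surface; the furniture and walls round the work are solid. World frame = base frame: x ahead of the robot, y to its left, z up, the work surface at z = 0. Lengths are in m, angles in degrees, forces in N, time in s.
With the tool pointing down it reaches from about 0.425 to 0.875 m from the base axis. Payload 4.7 kg.
Tool frame: the origin (TCP) lies at the very end of the fingers, on their centre line; the grasp point (between the pads) lies 19 mm behind it (r.grip_depth is the distance from the TCP to the grasp point, in m); z points along the fingers, y is the line along which they close (so a half turn about z gives the same grasp; the last joint's range is limited). The gripper opens to 85 mm and grips with 20 to 120 N. Pads are 22 mm wide; open, the fingers measure 114 mm over their backs; the gripper's body (76 mm by 85 mm) begins 54 mm behind the grasp point. The pads swing forward as they close: fully open they stand 13 mm farther back than shut.
Start: joints at [69.104, 18.392, -4.016, 83.108, 1.295, 78.541, -3.26], TCP at [0.24, -0.604, 0.231] pointing down, gripper open.
Joint ranges: [-163.93, 163.93], [-17.29, 119.83], [-79.2, 71.16], [3.27, 140.29], [-89.18, 269.18], [5.43, 117.66], [-154.24, 154.24]. Speed limits (degrees/s): [147.25, 147.25, 180, 180, 180, 180, 180].

INTERFACE

Orientations are given as a 3x3 rotation matrix whose columns are the frame's x, y, z axes.
In Python, from rig import r gives the robot as it stands.
- The arm moves only by the tool jog_arm, never from a script. Its argument "steps" is a list that holds one entry, the list of rows, each a list of 7 numbers: the turn, a rotation vector about the tool's x, y, z in degrees, then the shift along the tool's x, y, z in m, then the finger opening in m, from 0 to 0.0854. A call has 1 to 20 rows; each row shifts and turns the commanded pose from where the row before left it, along the tool's axes as they then stand; what a row does not reach is not made up. A row lasts 1/10 s, in which the tool goes at most 50 mm and 8.59 degrees, less where a joint would pass 70% of its speed; a pose out of reach is approached as far as the arm can. A call is refused whole if a number of a shift passes 0.05 or a number of a turn 8.59, either way. A call with a gripper value outside its range is refused whole. The fingers move at their own pace and stop on an object; "force" is the grip in N (left out, the last holds). Time passes only in rows, so rows that do not move let the fingers close. It gives the time, the measured TCP pose, the force, the opening and the grip force at its end, in the units of the state.
- r.sense(): the state, without advancing time (a new reading comes with each control period).
- r.camera(name): name is "scene" or "top" or "wrist"; returns the picture (420x560x3 uint8, red, green, blue); there is no depth.
- r.get_calibration(name): a dict with "K" (3x3 intrinsics, pixels), "dist_coeffs" ([k1, k2, p1, p2, k3] as OpenCV has them; the pictures are not rectified), "rvec" (rotation vector, rad) and "tvec" (3), from world to camera coordinates, as OpenCV has them. Camera axes: x right, y down, z forward; pixel columns grow to the right and rows downward; lengths in m; the calibration is good to about 2 mm. A picture is of the moment at which its call begins: read the wrist's pose just before it. get_calibration takes no time and is no camera call; for the wrist camera it gives the pose at the moment of the call.
- r.hand_in(): hands the job in; it is judged then, once.
Trained networks look in the newest picture that a camera, given by its name, has taken for a name from the list of things; names that differ only in an ending like _2 or _b are one class to them, and where a whole thing is asked for, a point or a joint stands for the part that bears it (a point fixed in the world has none). Each returns a list of dicts, best first, with "p" (0 to 1); they miss things now and then, are a little off and sometimes report something else, mostly with a low value. They report only what shows in the picture. A call takes as long as a camera call.
- r.regions_of(label, camera): "pixels" (420x560 bool, what is visible of it) and "position" ([row, column] in pixels, amid what is visible of it).
The state is a dict: "time": time; "joint_pos": joint angles; "qvel": joint speeds; "joint_torque": joint torques, N m; "position": TCP position; "eef_rot": TCP orientation; "force": force on the tool from outside, world axes, zero at the start; "ft_torque": the same for the moment, N m; "grip_width": finger opening in m; "grip_force": force on a finger pad.
Only numpy, scipy, OpenCV 4.12 (cv2) and the standard library are available. Lean on these libraries where they do the work, as an engineer would, in place of code of your own. Each camera call takes 0.05 s, during which the arm holds its last target. There are 200 camera calls.

## Working session

There is one attempt and no reset: what is moved stays moved. The work goes in short steps, Python scripts to look and compute and a tool call to move; the robot and the scene stay as the last step left them, time stands still between calls to the robot, and variables do not carry over. Pictures are saved under pics/ and viewed, at most 10 in all, crops included, and the job is handed in when it is done.

Besides the shell and the picture viewer there is one more tool, called after "Request:" by a JSON object that holds its "op" and its "data". jog_arm: Moves the arm, as the interface text tells. Its arguments: {"type":"object","properties":{"steps":{"type":"array"},"force":{"type":"number"}},"required":["steps"]}

```bash
ls; mkdir -p pics; cat > h.py <<'E'
import numpy as np, cv2
from rig import r
def cal(n):
    c=r.get_calibration(n); return [np.array(c[k],float) for k in("K","dist_coeffs","rvec","tvec")]
def ray(n,rc):
    K,d,rv,t=cal(n); u=cv2.undistortPoints(np.array([[[rc[1],rc[0]]]],float),K,d)[0,0]
    R=cv2.Rodrigues(rv)[0]; return -R.T@t.ravel(), R.T@np.array([u[0],u[1],1])
def at_z(n,rc,z):
    o,v=ray(n,rc); return o+v*(z-o[2])/v[2]
def proj(n,P):
    K,d,rv,t=cal(n); return cv2.projectPoints(np.array(P,float).reshape(-1,1,3),rv,t,K,d)[0][:,0]
E
python3 - <<'E'
from h import *
s=r.sense(); print(s["time"],s["position"],s["eef_rot"],s["grip_width"],s["force"])
zs=dict(feed_key_top=.0975,pause_key_top=.0975,power_key_top=.0975,spare_roll=.025,tub=.035,marker=.01,label_printer=.05,cover=.15)
for n in("scene","top"):
    cv2.imwrite(f"pics/{n}0.png",r.camera(n)[:,:,::-1])
    for k,z in zs.items():
        for g in r.regions_of(k,n)[:2]:
            print(n,k,round(g["p"],2),np.round(g["position"],1),g["pixels"].sum(),np.round(at_z(n,g["position"],z),4))
E
```

```text
pics
0.0 [ 0.24012848 -0.60342456  0.23020144] [[ 9.29085697e-01  3.69863591e-01 -8.31461596e-04]
 [ 3.69864506e-01 -9.29084031e-01  1.76378258e-03]
 [-1.20138734e-04 -1.94623330e-03 -9.99998099e-01]] 0.08576707486059766 [ 0.63070387 -0.30195391 -0.08648185]
scene feed_key_top 0.67 [224.8 292.5] 129 [0.4569 0.069  0.0975]
scene feed_key_top 0.67 [214.4 267.9] 9207 [0.5152 0.0601 0.0975]
scene pause_key_top 0.26 [166.9 246.8] 1345 [ 0.6261 -0.0677  0.0975]
scene power_key_top 0.6 [228.1 293.6] 130 [0.4513 0.0769 0.0975]
scene power_key_top 0.44 [202.7 317.5] 37 [ 0.4336 -0.0138  0.0975]
scene spare_roll 0.58 [277.4 235.7] 1036 [0.532  0.1846 0.025 ]
scene spare_roll 0.39 [164.4 247. ] 1227 [ 0.6751 -0.1611  0.025 ]
scene tub 0.59 [187.3 326.1] 741 [ 0.4555 -0.1413  0.035 ]
scene marker 0.71 [271.5 336.6] 458 [0.3536 0.078  0.01  ]
scene label_printer 0.77 [215.4 263.9] 9357 [0.544  0.0201 0.05  ]
scene cover 0.95 [167.4 248.4] 1252 [ 0.5896 -0.0067  0.15  ]
top feed_key_top 0.48 [225.9 260.9] 192 [0.4519 0.0741 0.0975]
top pause_key_top 0.64 [155.5 288.1] 3933 [0.5999 0.0157 0.0975]
top power_key_top 0.53 [231.6 302.9] 44 [ 0.4392 -0.0132  0.0975]
top spare_roll 0.86 [191.3 206.4] 660 [0.5336 0.1989 0.025 ]
top tub 0.85 [227.5 351.5] 697 [ 0.4486 -0.125   0.035 ]
top marker 0.58 [270.3 264.4] 434 [0.3551 0.0696 0.01  ]
top marker 0.37 [224.1 260. ] 226 [0.4593 0.0788 0.01  ]
top label_printer 0.59 [185.3 284.4] 8452 [0.5424 0.0233 0.05  ]
top label_printer 0.22 [231.5 305.2] 39 [ 0.4406 -0.0209  0.05  ]
top cover 0.62 [155.4 289.7] 3959 [0.5902 0.014  0.15  ]
```

View pics/scene0.png

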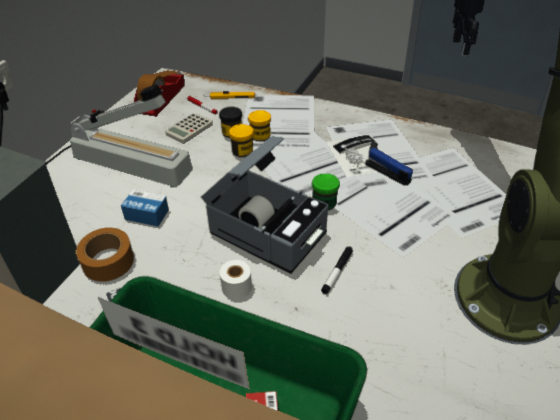

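View pics/top0.png

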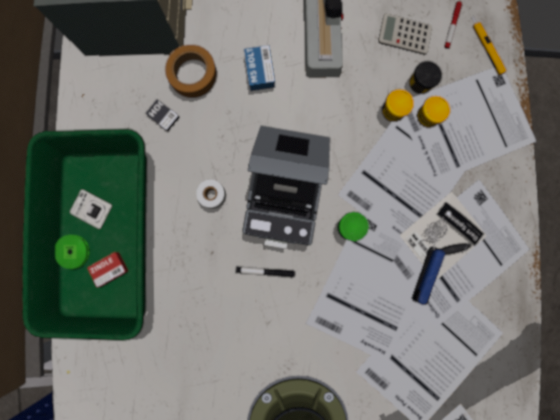

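```bash
python3 - <<'E'
import cv2
a=cv2.imread("pics/top0.png")[118:258,228:348]; cv2.imwrite("pics/topc.png",cv2.resize(a,None,fx=4.25,fy=4.25,interpolation=cv2.INTER_CUBIC))
a=cv2.imread("pics/scene0.png")[128:278,195:345]; cv2.imwrite("pics/scc.png",cv2.resize(a,None,fx=4,fy=4,interpolation=cv2.INTER_CUBIC))
E
```

```text
(no output)
```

View pics/topc.png

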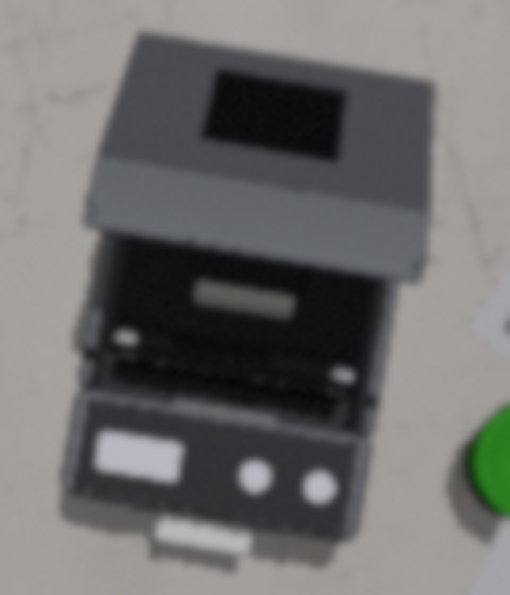

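View pics/scc.png

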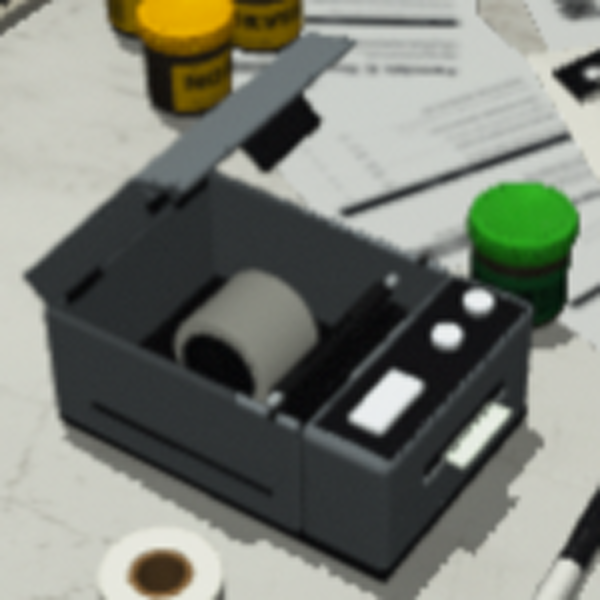

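```bash
cat > fit.py <<'E'
from h import *
from scipy.optimize import least_squares
T=lambda x,y:(x/4.25+228,y/4.25+118); S=lambda x,y:(x/4+195,y/4+128)
B=lambda x,y,z:lambda q:np.array([x,y,z])
kx=lambda d:lambda q:np.array([q[4],q[5]-d,.0975])
def C(x,y,z):
    def f(q):
        a=x if x is not None else q[6]; h=z if z is not None else q[7]; c,s=np.cos(q[3]),np.sin(q[3])
        return np.array([.104+a*c+h*s,y,.0905-a*s+h*c])
    return f
obs=[("top",T(139,457),kx(0)),("top",T(255,476),kx(.058)),("top",T(319,488),kx(.09)),
("scene",S(387,401),kx(0)),("scene",S(447,335),kx(.058)),("scene",S(479,302),kx(.09)),
("scene",S(385,468),B(-.11,.075,.09)),("scene",S(530,305),B(-.11,-.075,.09)),("scene",S(385,578),B(-.11,.075,0)),("scene",S(62,420),B(.11,.075,0)),
("scene",S(305,428),B(-.056,.075,.09)),
("top",T(103,160),C(-.134,.075,.024)),("top",T(423,212),C(-.134,-.075,.024)),
("top",T(88,222),C(-.16,.075,None)),("top",T(415,278),C(-.16,-.075,None)),
("top",T(137,35),C(None,.075,.024)),("top",T(433,82),C(None,-.075,.024))]
cals={n:cal(n) for n in("top","scene")}
def W(q,p):
    c,s=np.cos(q[2]),np.sin(q[2]); return np.array([q[0]+c*p[0]-s*p[1],q[1]+s*p[0]+c*p[1],p[2]])
def res(q):
    o=[]
    for n,uv,f in obs:
        K,d,rv,t=cals[n]; o+=list(cv2.projectPoints(W(q,f(q)).reshape(1,1,3),rv,t,K,d)[0].ravel()-uv)
    return o
if __name__=="__main__":
    b=least_squares(res,[.53,.03,-.14,.8,-.083,.038,0,0],loss="soft_l1"); q=b.x
    print(np.round(q,4),"theta,yaw deg",np.degrees(q[3]),np.degrees(q[2]))
    print(np.round(np.array(res(q)).reshape(-1,2),1).tolist())
    for k,p in dict(feed=kx(0)(q),pause=kx(.058)(q),hinge=B(.104,0,.0905)(q),cft=C(-.12,0,.024)(q),fold=C(-.134,0,.024)(q),edge=C(-.16,0,None)(q)).items(): print(k,np.round(W(q,p),4))
    np.save("q.npy",q)
E
python3 fit.py
```

```text
[ 0.5347  0.0213 -0.1779  0.8471 -0.0894  0.0399 -0.0115  0.0068] theta,yaw deg 48.53610399885635 -10.193824257086332
[[-0.9, -0.5], [-0.7, -0.3], [-0.6, -0.5], [0.8, -0.7], [0.8, -0.6], [0.6, -0.9], [0.5, -0.2], [1.9, -2.0], [0.1, 2.3], [-1.3, 0.8], [-2.3, -0.8], [-1.6, -0.5], [1.9, 0.6], [-1.1, -0.1], [1.8, 0.2], [-0.5, -0.5], [0.6, 0.3]]
feed [0.4538 0.0763 0.0975]
pause [0.4435 0.0192 0.0975]
hinge [0.637  0.0029 0.0905]
cft [0.5765 0.0137 0.1963]
fold [0.5674 0.0154 0.2068]
edge [0.5377 0.0207 0.2149]
```

Request:
{"op": "jog_arm", "data": {"steps": [[[0, 0, 8, 0, 0, -0.0125, 0], [0, 0, 8, 0, 0, -0.0125, 0], [0, 0, 8, 0, 0, -0.0125, 0], [0, 0, 8, 0, 0, -0.0125, 0], [0, 0, 0, 0.0157, -0.0444, 0, 0], [0, 0, 0, 0.0157, -0.0444, 0, 0], [0, 0, 0, 0.0157, -0.0444, 0, 0], [0, 0, 0, 0.0157, -0.0444, 0, 0], [0, 0, 0, 0.0157, -0.0444, 0, 0], [0, 0, 0, 0.0157, -0.0444, 0, 0], [0, 0, 0, 0.0157, -0.0444, 0, 0], [0, 0, 0, 0.0157, -0.0444, 0, 0], [0, 0, 0, 0.0157, -0.0444, 0, 0], [0, 0, 0, 0.0157, -0.0444, 0, 0], [0, 0, 0, 0.0157, -0.0444, 0, 0], [0, 0, 0, 0.0157, -0.0444, 0, 0], [0, 0, 0, 0.0157, -0.0444, 0, 0], [0, 0, 0, 0.0157, -0.0444, 0, 0], [0, 0, 0, 0.0157, -0.0444, 0, 0]]], "force": 20}}

```text
time: 2.8
position: [0.5919, 0.0108, 0.2817]
eef_rot: [[0.984, -0.179, 0.001], [-0.179, -0.984, -0.0], [0.001, 0.0, -1.0]]
force: [0.8, -0.8, 0.2]
grip_width: 0.0002
grip_force: 0.0
```

Request:
{"op": "jog_arm", "data": {"steps": [[[0, 0, 0, -0.001, 0, 0.027, 0], [0, 0, 0, -0.001, 0, 0.027, 0], [0, 0, 0, -0.001, 0, 0.027, 0], [0, 0, 0, -0.0038, 0, 0.004, 0], [0, 0, 0, -0.0038, 0, 0.004, 0], [0, 0, 0, -0.0038, 0, 0.004, 0], [0, 0, 0, -0.0038, 0, 0.004, 0], [0, 0, 0, -0.0032, 0, 0.0029, 0], [0, 0, 0, -0.0032, 0, 0.0029, 0], [0, 0, 0, -0.0032, 0, 0.0029, 0], [0, 0, 0, -0.0032, 0, 0.0029, 0], [0, 0, 0, -0.0032, 0, 0.0029, 0]]]}}

```text
time: 4.0
position: [0.5573, 0.0154, 0.1695]
eef_rot: [[0.984, -0.179, 0.0], [-0.179, -0.984, -0.0], [0.0, 0.0, -1.0]]
force: [0.8, -0.7, 0.4]
grip_width: -0.0
grip_force: 0.2
```

```bash
python3 - <<'E'
from h import *
a=r.camera("scene")[128:278,195:345,::-1]; b=r.camera("top")[118:258,228:348,::-1]
cv2.imwrite("pics/m1.png",np.hstack([cv2.resize(a,(400,400)),cv2.resize(b,(343,400))]))
s=r.sense();print(s["position"],s["force"],s["time"])
E
```

```text
[0.55667895 0.0153644  0.16916659] [-0.19807538 -1.0471189   0.66651813] 4.1
```

View pics/m1.png

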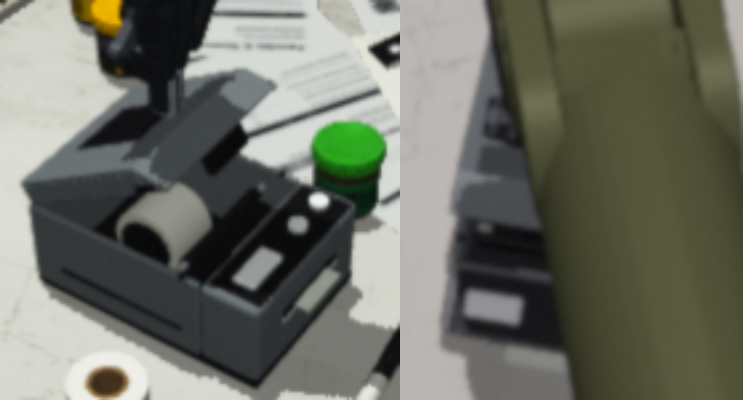

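The picture shows the closed fingertips on the cover's flat face, about (165,115) in the left view, with the cover down to roughly 30°. The printer has not moved.

Request:
{"op": "jog_arm", "data": {"steps": [[[0, 0, 0, -0.0029, 0, 0.0034, 0], [0, 0, 0, -0.0029, 0, 0.0034, 0], [0, 0, 0, -0.0029, 0, 0.0034, 0], [0, 0, 0, -0.0029, 0, 0.0034, 0], [0, 0, 0, -0.0029, 0, 0.0034, 0], [0, 0, 0, -0.0024, 0, 0.0038, 0], [0, 0, 0, -0.0024, 0, 0.0038, 0], [0, 0, 0, -0.0024, 0, 0.0038, 0], [0, 0, 0, -0.0024, 0, 0.0038, 0], [0, 0, 0, -0.0024, 0, 0.0038, 0], [0, 0, 0, -0.002, 0, 0.003, 0], [0, 0, 0, 0, 0, 0, 0]]]}}

```text
time: 5.3
position: [0.5287, 0.0204, 0.1302]
eef_rot: [[0.984, -0.179, -0.001], [-0.179, -0.984, -0.0], [-0.001, 0.0, -1.0]]
force: [0.1, 0.1, 0.8]
grip_width: -0.0004
grip_force: 0.0
```

Request:
{"op": "jog_arm", "data": {"steps": [[[0, 0, 0, -0.001, 0, 0.002, 0], [0, 0, 0, -0.001, 0, 0.002, 0], [0, 0, 0, -0.001, 0, 0.002, 0], [0, 0, 0, -0.001, 0, 0.002, 0], [0, 0, 0, 0, 0, 0, 0]]]}}

```text
time: 5.8
position: [0.5265, 0.021, 0.1236]
eef_rot: [[0.984, -0.179, 0.002], [-0.179, -0.984, -0.0], [0.003, -0.0, -1.0]]
force: [0.2, -0.6, 3.1]
grip_width: 0.0003
grip_force: 1.8
```

Request:
{"op": "jog_arm", "data": {"steps": [[[0, 0, 0, 0, 0, 0.002, 0], [0, 0, 0, 0, 0, 0.002, 0], [0, 0, 0, 0, 0, 0.002, 0], [0, 0, 0, 0, 0, 0, 0]]]}}

```text
time: 6.2
position: [0.5246, 0.0213, 0.1157]
eef_rot: [[0.984, -0.179, -0.002], [-0.179, -0.984, 0.0], [-0.002, 0.0, -1.0]]
force: [-0.4, 0.3, -0.5]
grip_width: 0.0001
grip_force: 0.0
```

Request:
{"op": "jog_arm", "data": {"steps": [[[0, 0, 0, 0, 0, 0.001, 0], [0, 0, 0, 0, 0, 0.001, 0], [0, 0, 0, 0, 0, 0, 0]]]}}

```text
time: 6.5
position: [0.5252, 0.0211, 0.1144]
eef_rot: [[0.984, -0.179, -0.001], [-0.179, -0.984, -0.0], [-0.001, 0.0, -1.0]]
force: [0.6, 0.1, -0.5]
grip_width: 0.0
grip_force: 0.0
```

Request:
{"op": "jog_arm", "data": {"steps": [[[0, 0, 0, 0, 0, 0.0007, 0], [0, 0, 0, 0, 0, 0.0007, 0], [0, 0, 0, 0, 0, 0, 0]]]}}

```text
time: 6.8
position: [0.5254, 0.0211, 0.1137]
eef_rot: [[0.984, -0.179, -0.0], [-0.179, -0.984, -0.0], [-0.0, 0.0, -1.0]]
force: [-2.8, 0.8, 3.7]
grip_width: -0.0002
grip_force: 2.0
```

Request:
{"op": "jog_arm", "data": {"steps": [[[0, 0, 0, 0, 0, -0.005, 0], [0, 0, 0, 0, 0, -0.02, 0], [0, 0, 0, 0, 0, -0.035, 0], [0, 0, 0, -0.01, -0.02, -0.02, 0], [0, 0, 0, 0, -0.04, 0, 0], [0, 0, 0, 0, -0.04, 0, 0], [0, 0, 0, 0, 0, 0, 0]]]}}

```text
time: 7.5
position: [0.5333, 0.1285, 0.1942]
eef_rot: [[0.985, -0.17, 0.002], [-0.17, -0.985, 0.004], [0.001, -0.005, -1.0]]
force: [0.4, 0.4, 0.4]
grip_width: -0.0001
grip_force: 0.0
```

```bash
python3 - <<'E'
from h import *
ims={n:r.camera(n)[:,:,::-1] for n in("scene","top","wrist")}
a=ims["scene"][128:278,195:345]; b=ims["top"][118:258,228:348]
cv2.imwrite("pics/m2.png",np.hstack([cv2.resize(a,(430,430),interpolation=2),cv2.resize(b,(369,430),interpolation=2)]))
cv2.imwrite("pics/w2.png",ims["wrist"])
for n in("top","scene","wrist"):
  for k in("feed_key_top","pause_key_top","power_key_top"):
    for g in r.regions_of(k,n)[:2]: print(n,k,round(g["p"],2),np.round(g["position"],1),g["pixels"].sum(),np.round(at_z(n,g["position"],.0975),4))
E
```

```text
top pause_key_top 0.46 [229.6 290.1] 45 [0.4437 0.0134 0.0975]
top power_key_top 0.55 [232.  301.9] 46 [ 0.4384 -0.0111  0.0975]
scene feed_key_top 0.66 [225.5 291.3] 146 [0.4583 0.0718 0.0975]
scene feed_key_top 0.6 [200.5 316.5] 35 [ 0.438  -0.0196  0.0975]
scene power_key_top 0.51 [203.4 316.9] 36 [ 0.434  -0.0112  0.0975]
wrist feed_key_top 0.79 [274.9 343. ] 973 [0.4626 0.0765 0.0975]
wrist pause_key_top 0.63 [278.9 404.4] 243 [0.4481 0.0231 0.0975]
wrist power_key_top 0.73 [281.9 437.9] 238 [ 0.4391 -0.0068  0.0975]
```

View pics/m2.png

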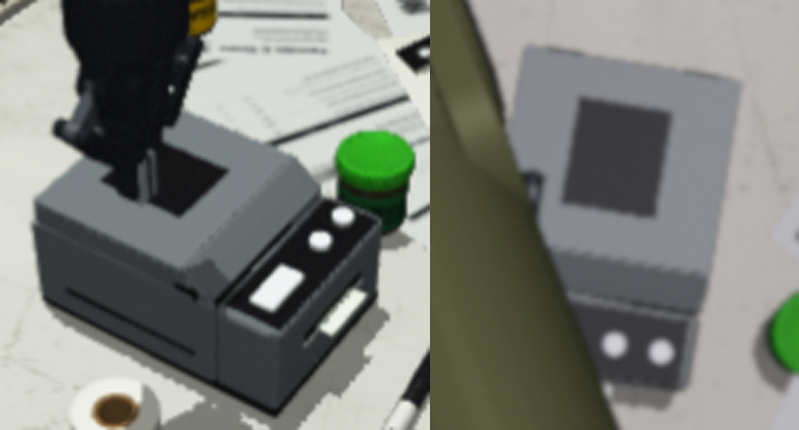

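View pics/w2.png

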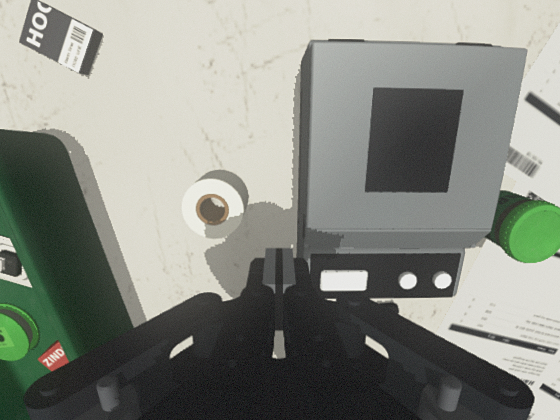

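The picture shows the cover flush with the body and the printer in place. In the wrist view the feed key is at about column 343, row 279.

Request:
{"op": "jog_arm", "data": {"steps": [[[0, 0, 0, -0.0224, 0.0218, 0, 0], [0, 0, 0, -0.0224, 0.0218, 0, 0], [0, 0, 0, -0.0224, 0.0218, 0, 0], [0, 0, 0, 0, 0, 0.03, 0], [0, 0, 0, 0, 0, 0.03, 0], [0, 0, 0, 0, 0, 0, 0], [0, 0, 0, 0, 0, 0, 0]]]}}

```text
time: 8.8
position: [0.4557, 0.0691, 0.1337]
eef_rot: [[0.984, -0.178, -0.001], [-0.178, -0.984, 0.0], [-0.001, -0.0, -1.0]]
force: [0.1, 1.2, -0.3]
grip_width: 0.0002
grip_force: 0.0
```

```bash
python3 - <<'E'
from h import *
im=r.camera("wrist")[:,:,::-1]; s=r.camera("scene")[:,:,::-1]
cv2.imwrite("pics/m3.png",np.hstack([cv2.resize(im[200:360,180:420],(480,320),interpolation=2),cv2.resize(s[178:278,245:345],(320,320),interpolation=2)]))
print(r.sense()["position"],r.sense()["time"])
for k in("feed_key_top","pause_key_top","power_key_top"):
    for g in r.regions_of(k,"wrist")[:2]: print(k,round(g["p"],2),np.round(g["position"],1),g["pixels"].sum(),np.round(at_z("wrist",g["position"],.0975),4))
q=np.load("q.npy")
E
```

```text
[0.45690185 0.06937608 0.13490512] 8.9
feed_key_top 0.7 [233. 263.] 1708 [0.4605 0.0792 0.0975]
pause_key_top 0.82 [235.7 354.4] 467 [0.4482 0.0226 0.0975]
power_key_top 0.73 [236.4 401.3] 503 [ 0.4421 -0.007   0.0975]
power_key_top 0.41 [119.8 335.2] 70257 [0.5205 0.0256 0.0975]
```

View pics/m3.png

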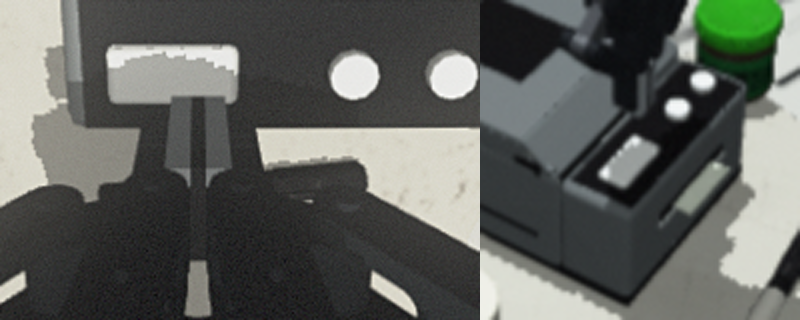

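The wrist view shows the fingertips at about (198,100) in the crop. They are over the feed key, which spans columns 107–239, and slightly right of its centre; the two round keys are clear.

Request:
{"op": "jog_arm", "data": {"steps": [[[0, 0, 0, -0.001, -0.0075, 0.01, 0], [0, 0, 0, 0, 0, 0.012, 0], [0, 0, 0, 0, 0, 0.01, 0], [0, 0, 0, 0, 0, 0, 0], [0, 0, 0, 0, 0, 0, 0]]]}}

```text
time: 9.55
position: [0.4556, 0.0765, 0.1008]
eef_rot: [[0.984, -0.179, -0.001], [-0.179, -0.984, 0.0], [-0.001, 0.0, -1.0]]
force: [0.2, 1.1, 0.1]
grip_width: 0.0001
grip_force: 0.0
```

Request:
{"op": "jog_arm", "data": {"steps": [[[0, 0, 0, 0, 0, 0.002, 0], [0, 0, 0, 0, 0, 0.002, 0], [0, 0, 0, 0, 0, 0.001, 0], [0, 0, 0, 0, 0, 0, 0], [0, 0, 0, 0, 0, 0, 0]]]}}

```text
time: 10.05
position: [0.4565, 0.0765, 0.0967]
eef_rot: [[0.984, -0.179, 0.001], [-0.179, -0.984, -0.0], [0.001, 0.0, -1.0]]
force: [-0.6, -0.5, 1.9]
grip_width: 0.0
grip_force: 0.9
```

Contact at the expected height; press down.

Request:
{"op": "jog_arm", "data": {"steps": [[[0, 0, 0, 0, 0, 0.001, 0], [0, 0, 0, 0, 0, 0.001, 0], [0, 0, 0, 0, 0, 0.001, 0], [0, 0, 0, 0, 0, 0, 0], [0, 0, 0, 0, 0, 0, 0]]]}}

```text
time: 10.55
position: [0.4564, 0.0765, 0.0936]
eef_rot: [[0.984, -0.179, 0.001], [-0.179, -0.984, -0.0], [0.001, -0.0, -1.0]]
force: [0.1, -2.1, 5.2]
grip_width: -0.0002
grip_force: 1.8
```

Request:
{"op": "jog_arm", "data": {"steps": [[[0, 0, 0, 0, 0, 0.0007, 0], [0, 0, 0, 0, 0, 0.0007, 0], [0, 0, 0, 0, 0, 0, 0], [0, 0, 0, 0, 0, 0, 0]]]}}

```text
time: 10.95
position: [0.4564, 0.0765, 0.0934]
eef_rot: [[0.984, -0.179, 0.001], [-0.179, -0.984, -0.001], [0.001, 0.001, -1.0]]
force: [-1.8, -1.3, 14.7]
grip_width: -0.0001
grip_force: 6.8
```

The key is at its stop (z stays at 0.0934 while the force rises), so I release it.

Request:
{"op": "jog_arm", "data": {"steps": [[[0, 0, 0, 0, 0, -0.003, 0], [0, 0, 0, 0, 0, -0.004, 0], [0, 0, 0, 0, 0, -0.015, 0], [0, 0, 0, 0, 0, -0.03, 0], [0, 0, 0, 0, 0, -0.04, 0], [0, 0, 0, 0, -0.04, -0.02, 0], [0, 0, 0, 0, -0.04, 0, 0], [0, 0, 0, 0, -0.04, 0, 0], [0, 0, 0, 0, -0.04, 0, 0], [0, 0, 0, 0, 0, 0, 0], [0, 0, 0, 0, 0, 0, 0]]]}}

```text
time: 12.05
position: [0.4835, 0.2347, 0.2029]
eef_rot: [[0.984, -0.176, -0.003], [-0.176, -0.984, -0.0], [-0.003, 0.001, -1.0]]
force: [0.2, 0.3, -1.0]
grip_width: -0.0
grip_force: 0.0
```

```bash
python3 - <<'E'
from h import *
a=r.camera("scene")[128:278,195:345,::-1]; b=r.camera("top")[118:258,228:348,::-1]
cv2.imwrite("pics/m4.png",np.hstack([cv2.resize(a,(430,430),interpolation=2),cv2.resize(b,(369,430),interpolation=2)]))
s=r.sense();print(s["position"],s["force"],s["time"])
E
```

```text
[0.48426869 0.23255321 0.20321063] [-0.56170135  0.29028829 -0.00445783] 12.15
```

View pics/m4.png

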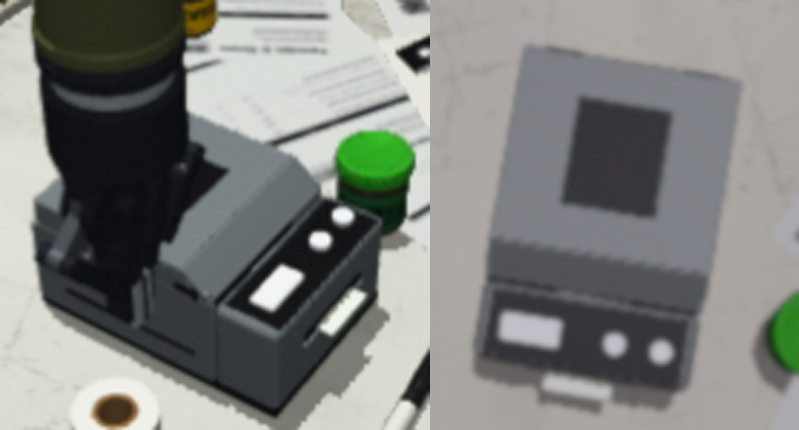

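The cover is flush and shut, the feed key (530,330 in the right view) is up, and the printer has not moved. The arm is clear.

```bash
python3 -c "
from rig import r
print(r.hand_in())"
```

```text
the job is handed in; nothing more can be done
None
```

The job is handed in: the cover was pushed shut past its catch, then the feed key was pressed to its stop (about 15 N at the end) and came back up, with the printer not visibly moved and the arm clear at about 12 s.

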